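# Third hand for a service valve

## Task

Set the larger of the two brass service valves on the narrow lip of the mounting stand, upright, with its copper stub down in the wide notch, then press its flange flat against the plate with a steady push of about 12 N so that I can drive the screws in from behind. Finish still gripping and pressing it like that, because the lip cannot carry it alone, and never bear on the plate so hard (30 N) that it bends. Leave the smaller valve and the tools where they are.

Things in the scene. Friction and masses are not known exactly. Their poses are not given: they have to be found in the camera images.
- large_valve_center (a point): Larger brass valve, loose, 0.4 to 0.6 kg: middle of its body block, half-way up. The block is 50 mm long (its x), 32 mm wide (its y), 40 mm high, flat underneath, z up; grip it across the 32 mm. A hex cap 24 mm across and 16 mm high stands on top, 5 mm towards +x, and a small port 14 mm high towards -x. It starts standing upright on the bench.
- large_valve_face (a point): Larger valve: middle of the lower edge of the flange's flat outer (+x) face, 33 mm along x from the block's middle, level with the underside; axes of the valve. The flange closes the block's +x end: 8 mm thick, 64 mm wide, 40 mm high, its underside level with the block's.
- large_valve_stub (a point): Larger valve: end of the straight copper stub, on its axis, 67 mm along x from the block's middle. The stub is 19 mm across, 34 mm long, sticks out of the flange's middle along x, axis 20 mm above the underside. At the block's other (-x) end a hex-capped outlet 28 mm across sticks out 34 mm.
- small_valve_center (a point): Smaller brass service valve, loose, same shape: middle of its block, which is 36 mm long, 22 mm wide, 30 mm high; its stub is 10 mm across. Not needed now; leave it where it is.
- wide_seat (a point): Stand, fixed: point under the wide notch where the lip's upper face meets the plate's front face, 60 mm above the bench; x into the plate (pressing direction), y along the lip, z up. The notch, centred here, is 25 mm wide, open at the top (corners chamfered 8 mm), floor 6 mm above the lip. When the valve is seated and pressed, its flange-face point and axes coincide with these.
- narrow_seat (a point): Mounting stand: the same point under the narrow notch (15 mm wide, too narrow for the larger stub), 90 mm along -y from the wide one.
- plate: Upright galvanised plate of the stand, 190 mm wide, 4 mm thick, top 106 mm above the bench; origin at bench level on its front face, midway along its width (42 mm along -y from the wide notch); x into the plate. A foot and gussets lie behind it. Rigid: the force rises within a millimetre or two of touching.
- lip: The narrow lip in front of the plate, 14 mm deep, 4 mm thick, 190 mm long, upper face 60 mm above the bench; same origin and axes as the plate. Nothing stands on it or in front of it. Brass slides on lip and plate with friction about 0.3, so bearing down hard on the lip takes up part of the push.
- large_valve: The larger valve as a whole; origin under the middle of its block, at the underside; axes as given above.
- wrench: Steel spanner, 200 mm long, on the bench.
- screwdriver: Screwdriver with a yellow handle, 200 mm long, behind the stand.
- multimeter: Yellow and black multimeter, 160 x 78 x 37 mm, lying flat.
- pliers: Pliers with red grips, 170 mm long, lying flat.
- tube_cutter: Small tube cutter, 110 mm long, 20 mm high.
- copper_elbow: Bent piece of 19 mm copper tube, lying flat.
Things that resemble listed ones, but are neither listed nor needed, are in the scene too. Leave any red look-alike of the part that bears wide_seat alone.

How it is judged:
On the way, in this order (a step that is already met when the one before it is completed fails the run):
1. the larger valve is lifted clear of the bench in the gripper (height (world z) of large_valve_center above 0.06 m and contact force between large_valve and the fingers above 1 N), for 0.2 s.
2. it rests on the lip, upright, its stub in the wide notch (y of large_valve_face in the frame of wide_seat between -0.005 and 0.005 m and z of large_valve_face in the frame of wide_seat between -0.003 and 0.003 m and x of large_valve_face in the frame of wide_seat above -0.012 m and x of large_valve_stub in the frame of wide_seat above 0.018 m and angle between large_valve_center's own z axis and vertical below 0.08 rad and contact force between large_valve and lip above 0.2 N and contact force between large_valve and the fingers above 1 N), for 0.2 s.
At the end, for the whole second after the job is handed in: For the whole last second the larger valve rests on the lip (within 3 mm), centred in the wide notch (5 mm), upright (0.08 rad), flange flat on the plate (0.06 rad, 3 mm), still in the fingers, and bears on the plate with a steady 6 to 20 N (y of large_valve_face in the frame of wide_seat between -0.005 and 0.005 m and z of large_valve_face in the frame of wide_seat between -0.003 and 0.003 m and x of large_valve_face in the frame of wide_seat above -0.012 m and x of large_valve_stub in the frame of wide_seat above 0.018 m and angle between large_valve_center's own z axis and vertical below 0.08 rad and contact force between large_valve and lip above 0.2 N and angle between the x axis of large_valve_center and the x axis of wide_seat, either way round below 0.06 rad and x of large_valve_face in the frame of wide_seat above -0.003 m and contact force between large_valve and plate between 6 and 20 N and contact force between large_valve and the fingers above 2 N and linear speed of large_valve below 0.01 m/s); the arm keeps its last pose, push and grip.
It fails at once if the valve bears on the plate with more than 30 N (contact force between large_valve and plate above 30 N).
It fails at once if the smaller valve or a tool is moved more than 20 mm (distance of any of small_valve_center, wrench, screwdriver, multimeter, pliers, tube_cutter, copper_elbow from where it was at the start of the episode above 0.02 m).
It also fails if it takes over 48 s, if anything falls off the work surface, if the arm or the gripper's body presses on something with over 40 N, if the wrist force passes 120 N, or if a joint passes its speed limit or range.

## Robot

A 6-joint arm with a two-finger parallel gripper is mounted at the origin on the work surface. World frame = base frame: x ahead of the robot, y to its left, z up, the work surface at z = 0. Lengths are in m, angles in rad, forces in N, time in s.
With the tool pointing down it reaches from about 0.3 to 0.825 m from the base axis. Payload 5.4 kg.
Tool frame: the origin (TCP) lies on the mounting face of the last link; the fingertips stand 190 mm ahead of it and the grasp point (between the pads) lies 171 mm ahead of it; z points along the fingers, y is the line along which they close (so a half turn about z gives the same grasp; the last joint's range is limited). The gripper opens to 92 mm and grips with 3 to 60 N. Pads are 20 mm wide; open, the fingers measure 128 mm over their backs; the gripper's body (75 mm by 189 mm) begins 69 mm behind the grasp point.
Start: joints at [-1.494, 0.158, 1.597, -0, 1.386, -0.21], TCP at [0.163, -0.552, 0.405] pointing down, gripper open.
Joint ranges: [-2.91, 2.91], [-0.94, 2.29], [0.18, 2.7], [-1.29, 4.43], [0.17, 2.64], [-3, 3]. Speed limits (rad/s): [2.57, 2.57, 3.14, 3.14, 3.14, 3.14].

## Interface

Orientations are given as a unit quaternion [w, x, y, z].
In Python, from plant import ctrl gives the robot as it stands.
- The arm moves only by the shell command python3 -m pendant 'ROWS'. ROWS is JSON, a list of rows, each a list of 3 entries, a list of its own where there are three numbers: the shift along the tool's x, y, z in cm, then the turn, a rotation vector about the tool's x, y, z in degrees, then the finger opening in cm, from 0 to 9.19. A call has 1 to 10 rows; each row shifts and turns the commanded pose from where the row before left it, along the tool's axes as they then stand; what a row does not reach is not made up. A row lasts 1/10 s, in which the tool goes at most 50 mm and 8.59 degrees, less where a joint would pass 70% of its speed; a pose out of reach is approached as far as the arm can. A call with a gripper value outside its range is refused whole. The fingers move at their own pace and stop on an object; the grip force is fixed at half the most. Time passes only in rows, so rows that do not move let the fingers close. It gives the time, the measured TCP pose, the force, the opening and the grip force at its end, in the units of the state.
- ctrl.state(): the state, without advancing time (a new reading comes with each control period).
- ctrl.read_camera(name): name is "scene" or "top" or "wrist"; returns (picture, depth): 480x640x3 uint8, red, green, blue; 480x640 float32, m along the optical axis (not along the pixel's ray), 0 where there is no reading.
- ctrl.camera_model(name): a dict with "intrinsics" (3x3 intrinsics, pixels), "rvec" (rotation vector, rad) and "tvec" (3), from world to camera coordinates, as OpenCV has them; the wrist camera has in their place "hand_eye" (4x4, takes a point from camera to tool coordinates, whose origin is the TCP and whose axes are the flange's). Camera axes: x right, y down, z forward; pixel columns grow to the right and rows downward; lengths in m; the calibration is good to about 2 mm. A picture is of the moment at which its call begins: read the wrist's pose just before it. camera_model takes no time and is no camera call.
- ctrl.job_done(): hands the job in; it is judged then, once.
Trained networks look in the newest picture that a camera, given by its name, has taken for a name from the list of things; names that differ only in an ending like _2 or _b are one class to them, and where a whole thing is asked for, a point or a joint stands for the part that bears it (a point fixed in the world has none). Each returns a list of dicts, best first, with "conf" (0 to 1); they miss things now and then, are a little off and sometimes report something else, mostly with a low value. They report only what shows in the picture. A call takes as long as a camera call. They do not tell look-alikes from the thing itself.
- ctrl.recognise(camera, query): "position" ([column, row] in pixels, amid what is visible of it).
- ctrl.trace(camera, query): "mask" (480x640 bool, what is visible of it) and "position" ([column, row] in pixels, amid what is visible of it).
The state is a dict: "time_s": time; "qpos": joint angles; "qvel": joint speeds; "effort": joint torques, N m; "position": TCP position; "ee_rot": TCP orientation; "contact_force": force on the tool from outside, world axes, zero at the start; "ft_torque": the same for the moment, N m; "width": opening from 0.0 (shut) to 1.0 (fully open); "finger_force": force on a finger pad.
Only numpy, scipy, OpenCV 4.12 (cv2) and the standard library are available. Lean on these libraries where they do the work, as an engineer would, in place of code of your own. Each camera call takes 0.05 s, during which the arm holds its last target. There are 200 camera calls.

## Working session

There is one attempt and no reset: what is moved stays moved. The work goes in short steps, Python scripts to look and compute and a shell command to move; the robot and the scene stay as the last step left them, time stands still between calls to the robot, and variables do not carry over. Pictures are saved under pics/ and viewed, at most 10 in all, crops included, and the job is handed in when it is done.

```bash
ls; mkdir -p pics
cat > h.py <<'E'
import numpy as np, cv2
from scipy.spatial.transform import Rotation as R
from plant import ctrl
def pose():
    s=ctrl.state(); q=s["ee_rot"]
    T=np.eye(4); T[:3,:3]=R.from_quat([q[1],q[2],q[3],q[0]]).as_matrix(); T[:3,3]=s["position"]; return T
def cam(name,T=None):
    m=ctrl.camera_model(name); K=np.array(m["intrinsics"])
    if "hand_eye" in m: return K,(pose() if T is None else T)@np.array(m["hand_eye"])
    W=np.eye(4); W[:3,:3]=R.from_rotvec(np.ravel(m["rvec"])).as_matrix(); W[:3,3]=np.ravel(m["tvec"]); return K,np.linalg.inv(W)
def cloud(name,d,T=None):
    K,C=cam(name,T); v,u=np.mgrid[:480,:640]
    P=np.stack([(u-K[0,2])/K[0,0]*d,(v-K[1,2])/K[1,1]*d,d],-1)
    return P@C[:3,:3].T+C[:3,3]
def save(n,p): cv2.imwrite("pics/"+n,cv2.cvtColor(p,cv2.COLOR_RGB2BGR))
E
python3 - <<'E'
from h import *
s=ctrl.state(); print(s["time_s"],s["position"],s["ee_rot"],s["contact_force"],s["width"])
for c in ["scene","top"]:
    p,d=ctrl.read_camera(c); save(c+".png",p); X=cloud(c,d); np.savez(c+".npz",p=p,d=d,X=X)
    for q in ["large_valve","small_valve_center","plate","lip","wide_seat","narrow_seat"]:
        for r in ctrl.recognise(c,q)[:4]:
            u,v=map(int,np.round(r["position"])); print(c,q,r["conf"],(u,v),X[v,u].round(3),p[v,u])
E
```

```text
pics
0.0 [ 0.16262444 -0.5512484   0.40373577] [-8.98374111e-04  9.89733063e-01  1.42925350e-01  4.02312695e-05] [0.26403744 0.55430735 0.40098449] 1.001295330463523
scene large_valve 0.58 (253, 281) [ 0.481 -0.203  0.034] [88 69 30]
scene large_valve 0.24 (337, 260) [ 0.612 -0.062  0.082] [95 91 93]
scene small_valve_center 0.84 (358, 205) [0.477 0.184 0.033] [167 131  60]
scene plate 0.81 (335, 263) [ 0.61  -0.067  0.075] [95 92 93]
scene plate 0.64 (306, 156) [0.212 0.254 0.057] [112  65  46]
scene lip 0.74 (253, 280) [ 0.483 -0.204  0.04 ] [135 105  45]
scene lip 0.51 (354, 255) [ 0.617 -0.007  0.062] [185 179 179]
scene wide_seat 0.94 (345, 283) [ 0.636 -0.061  0.023] [70 69 70]
scene wide_seat 0.84 (309, 163) [0.242 0.236 0.051] [106  67  46]
scene narrow_seat 0.83 (309, 162) [0.242 0.236 0.055] [110  65  45]
scene narrow_seat 0.69 (343, 283) [ 0.627 -0.058  0.016] [72 70 72]
top large_valve 0.81 (422, 266) [ 0.461 -0.181  0.052] [124 108  51]
top small_valve_center 0.95 (230, 269) [0.459 0.196 0.043] [121 115  52]
top plate 0.93 (352, 189) [ 0.613 -0.045  0.061] [59 55 54]
top plate 0.82 (193, 401) [0.209 0.26  0.068] [38 17 15]
top lip 0.98 (351, 194) [ 0.603 -0.043  0.061] [116 114 119]
top lip 0.5 (174, 395) [0.218 0.299 0.058] [117  27  24]
top wide_seat 0.89 (206, 381) [0.237 0.247 0.012] [113  29  24]
top wide_seat 0.84 (358, 174) [ 0.653 -0.061  0.01 ] [53 52 54]
top narrow_seat 0.89 (359, 176) [ 0.648 -0.063  0.013] [89 89 90]
top narrow_seat 0.22 (422, 266) [ 0.461 -0.181  0.052] [124 108  51]
```

View pics/scene.png

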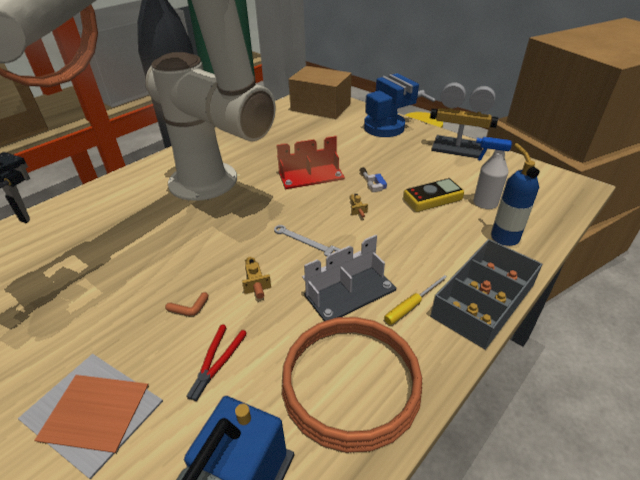

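View pics/top.png

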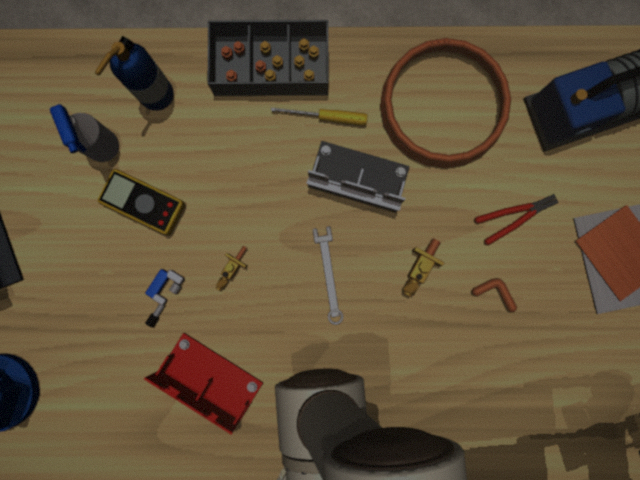

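Top view: the large valve is at (422,266) and the small one at (230,269). The grey stand is at (352,189), with its lip facing the robot. The red look-alike stand is at (205,382), to be left alone. Candidates for the large valve are (422,266) and (230,269). The first is bigger, so I choose it. For the stand, I choose the grey one, not the red.

Run:
```python
from h import *
D=np.load("top.npz");X=D["X"];p=D["p"]
save("crop1.png",cv2.resize(p[130:310,290:480],None,fx=3,fy=3,interpolation=cv2.INTER_CUBIC))
for c in ["top"]:
    ctrl.read_camera(c)
    for q in ["large_valve","plate","small_valve_center"]:
        r=ctrl.trace(c,q)[0]; m=r["mask"]&(D["d"]>0); P=X[m]; P=P[P[:,2]>0.012]
        c0=P[:,:2].mean(0); (_,_,V)=np.linalg.svd(P[:,:2]-c0); L=(P[:,:2]-c0)@V.T
        print(q,r["conf"],c0.round(4),V[0].round(3),np.degrees(np.arctan2(V[0,1],V[0,0])),np.percentile(L,[1,99],axis=0).round(3).tolist(),P[:,2].max())
B=X[130:230,290:430].reshape(-1,3); B=B[(B[:,2]>0.09)&(B[:,2]<0.12)]
c0=B[:,:2].mean(0); V=np.linalg.svd(B[:,:2]-c0)[2]; print("platetop",c0,V[0],np.degrees(np.arctan2(V[0,1],V[0,0])),np.percentile((B[:,:2]-c0)@V.T,[0,50,100],axis=0),len(B))
```

```text
large_valve 0.78 [ 0.4591 -0.1836] [-0.873  0.488] 150.79516325840888 [[-0.061, -0.028], [0.059, 0.028]] 0.06117692267643782
plate 0.93 [0.2075 0.2572] [-0.53  -0.848] -121.9762897730528 [[-0.094, -0.003], [0.09, 0.002]] 0.11127712802610112
small_valve_center 0.88 [0.4599 0.196 ] [-0.847  0.531] 147.93459423550073 [[-0.05, -0.021], [0.048, 0.021]] 0.05292163344077605
platetop [ 0.61088456 -0.05471715] [-0.288404   -0.95750882] -106.76242968737283 [[-0.09820539 -0.00343939]
 [ 0.00258543  0.00050702]
 [ 0.09161667  0.00196076]] 289
```

View pics/crop1.png

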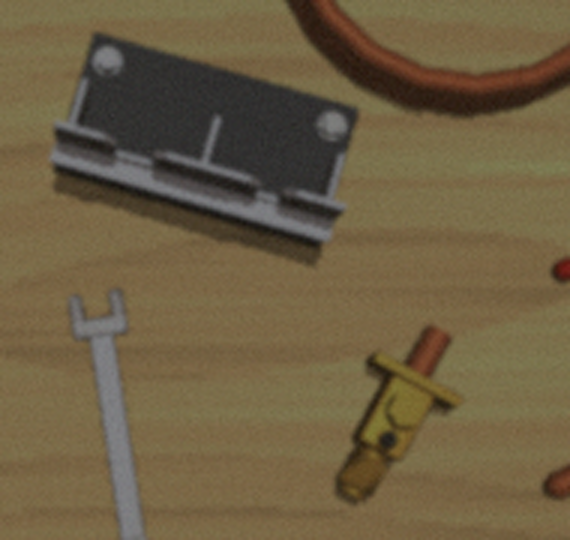

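```bash
cat >> h.py <<'E'
def need(gp,yaw,gl=0.171):
    """tool shift (cm) in present axes and turn (deg, tool axes) to bring grasp point to gp, tool down, tool x at yaw deg"""
    T=pose(); c,s=np.cos(np.radians(yaw)),np.sin(np.radians(yaw))
    G=np.array([[c,s,0],[s,-c,0],[0,0,-1.]])
    p=np.array(gp)-gl*G[:,2]
    print("shift cm",(100*T[:3,:3].T@(p-T[:3,3])).round(2),"turn deg",np.degrees(R.from_matrix(T[:3,:3].T@G).as_rotvec()).round(2))
E
python3 - <<'E'
from h import *
print(np.array(ctrl.camera_model("wrist")["hand_eye"]).round(3),ctrl.camera_model("wrist")["intrinsics"])
need([0.44,-0.18,0.22],-29)
E
```

```text
[[-0.001 -0.954 -0.299  0.086]
 [ 1.    -0.001 -0.     0.002]
 [ 0.    -0.299  0.954  0.02 ]
 [ 0.     0.     0.     1.   ]] [[405.03750864   0.         315.05144778]
 [  0.         405.03750864 238.35884487]
 [  0.           0.           1.        ]]
shift cm [ 37.11 -27.79   1.37] turn deg [-0.    0.   45.43]
```

```bash
python3 -m pendant '[[[3.7,-2.78,0.1],[0,0,4.5],9.19],[[3.7,-2.78,0.1],[0,0,0],9.19],[[3.7,-2.78,0.1],[0,0,0],9.19],[[3.7,-2.78,0.1],[0,0,0],9.19],[[3.7,-2.78,0.1],[0,0,0],9.19],[[3.7,-2.78,0.1],[0,0,0],9.19],[[3.7,-2.78,0.1],[0,0,0],9.19],[[3.7,-2.78,0.1],[0,0,0],9.19],[[3.7,-2.78,0.1],[0,0,0],9.19],[[3.7,-2.78,0.1],[0,0,0],9.19]]'; python3 -c "
from h import *
need([0.44,-0.18,0.24],-29)"
```

```text
time_s: 1.9
position: [0.4653, -0.199, 0.395]
ee_rot: [0.0, 0.995, 0.104, 0.0]
contact_force: [0.4, -0.5, 0.1]
width: 1.0
finger_force: 0.0
shift cm [-2.08 -2.38 -1.6 ] turn deg [ 3.000e-02 -4.000e-02  4.093e+01]
```

```bash
python3 -m pendant '[[[-2.1,-2.4,-1.6],[0,0,8],9.19],[[0,0,0],[0,0,8],9.19],[[0,0,0],[0,0,8],9.19],[[0,0,0],[0,0,8],9.19],[[0,0,0],[0,0,8.5],9.19],[[0,0,0],[0,0,0.4],9.19],[[0,0,0],[0,0,0],9.19]]'
cat > look.py <<'E'
from h import *
import sys
def look(n):
    T=pose(); p,d=ctrl.read_camera("wrist"); save(n+".png",p); X=cloud("wrist",d,T); np.savez(n+".npz",p=p,d=d,X=X,T=T); return p,d,X
E
python3 - <<'E'
from look import *
p,d,X=look("w1")
for q in ["large_valve","large_valve_center"]:
    for r in ctrl.trace("wrist",q)[:2]:
        m=r["mask"]&(d>0); print(q,r["conf"],r["position"],m.sum())
        P=X[m]; P=P[(P[:,2]>0.008)&(P[:,2]<0.08)]
        B=P[(P[:,2]>0.030)&(P[:,2]<0.044)]   # block top + flange top, 40 mm
        (c,sz,a)=cv2.minAreaRect((B[:,:2]*1000).astype(np.float32)); print("top40",c,sz,a,len(B))
        (c,sz,a)=cv2.minAreaRect((P[:,:2]*1000).astype(np.float32)); print("all",c,sz,a,P[:,2].max())
E
```

```text
time_s: 2.6
position: [0.4388, -0.1816, 0.4107]
ee_rot: [0.0, 0.969, -0.249, 0.0]
contact_force: [-0.2, -0.5, -0.1]
width: 1.003
finger_force: 0.0
large_valve 0.96 [306.6, 178.1] 4514
top40 (463.1033935546875, -193.76229858398438) (61.34309768676758, 114.5669174194336) 77.25642395019531 2420
all (467.26531982421875, -181.5691680908203) (62.47401809692383, 123.65199279785156) 46.18319320678711 0.05784464633516723
large_valve_center 0.81 [306.5, 177.6] 4472
top40 (470.1253967285156, -182.66246032714844) (61.315956115722656, 114.55332946777344) 42.56636047363281 2422
all (461.06884765625, -192.07568359375) (61.91152572631836, 124.7350845336914) 74.47846984863281 0.05784464633516723
```

View pics/w1.png

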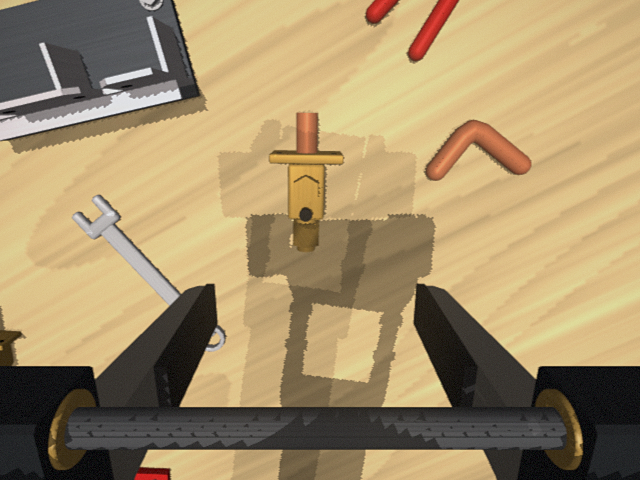

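Wrist view: the large valve is at (306,178), stub up and cap visible, already nearly aligned with the tool. The stand's lip edge is at upper left (100,120), and the wrench is at (150,270), clear of the grasp. I'll refine the pose by shape.

```bash
cat > fit.py <<'E'
from look import *
from scipy.optimize import least_squares
def valve(X,mask,x0):
    """outline fit: distance of the mask-boundary points at known heights -> lateral pairing in bins along the valve axis"""
    P=X[mask]; P=P[(P[:,2]>0.006)&(P[:,2]<0.07)]
    yaw=x0[2]
    for _ in range(6):
        u=np.array([np.cos(yaw),np.sin(yaw)]); n=np.array([-u[1],u[0]])
        s=P[:,:2]@u; l=P[:,:2]@n
        bins=np.arange(s.min(),s.max(),0.003); C=[]
        for b in bins:
            k=(s>=b)&(s<b+0.003)
            if k.sum()>15: C.append((b+.0015,np.percentile(l[k],4),np.percentile(l[k],96)))
        C=np.array(C); mid=(C[:,1]+C[:,2])/2; w=C[:,2]-C[:,1]
        f=np.polyfit(C[:,0],mid,1); r=mid-np.polyval(f,C[:,0]); k=abs(r)<0.003; f=np.polyfit(C[k,0],mid[k],1)
        yaw+=np.arctan(f[0])
    H=P[(P[:,2]>0.032)&(P[:,2]<0.046)]; hs=H[:,:2]@u; hl=H[:,:2]@n
    fl=hs[abs(hl-mid[k].mean())>0.02]
    print("yaw",np.degrees(yaw),"s range",np.percentile(s,[.5,99.5]).round(4),"flange s",np.percentile(fl,[3,50,97]).round(4))
    sc=np.median(fl)-0.029; sc2=np.percentile(s,99.5)-0.067
    for q in (sc,sc2): print("center",(q*u+np.polyval(f,q)*n).round(4))
    print("w",np.c_[C[:,0]-sc,w].round(3).tolist())
E
python3 - <<'E'
from fit import *
ctrl.read_camera("wrist"); D=np.load("w1.npz"); m=ctrl.trace("wrist","large_valve")[0]["mask"]&(D["d"]>0)
valve(D["X"],m,[0,0,np.radians(-29)])
E
```

```text
yaw -29.665378093840317 s range [0.4328 0.5561] flange s [0.5155 0.5197 0.5234]
center [ 0.4597 -0.1844]
center [ 0.4583 -0.1836]
w [[-0.058, 0.015], [-0.055, 0.013], [-0.052, 0.021], [-0.049, 0.022], [-0.046, 0.021], [-0.043, 0.021], [-0.04, 0.022], [-0.037, 0.021], [-0.034, 0.021], [-0.031, 0.022], [-0.028, 0.016], [-0.025, 0.026], [-0.022, 0.029], [-0.019, 0.029], [-0.016, 0.028], [-0.013, 0.027], [-0.01, 0.028], [-0.007, 0.03], [-0.004, 0.03], [-0.001, 0.03], [0.002, 0.03], [0.005, 0.03], [0.008, 0.03], [0.011, 0.029], [0.014, 0.028], [0.017, 0.029], [0.02, 0.029], [0.023, 0.028], [0.026, 0.058], [0.029, 0.057], [0.032, 0.058], [0.035, 0.018], [0.038, 0.016], [0.041, 0.017], [0.044, 0.016], [0.047, 0.017], [0.05, 0.016], [0.053, 0.017], [0.056, 0.016], [0.059, 0.016], [0.062, 0.017], [0.065, 0.017]]
```

```bash
python3 -c "
from h import *
need([0.49,-0.02,0.24],-16.8)"
```

```text
shift cm [ -3.33 -16.62  -0.03] turn deg [  0.    -0.   -12.11]
```

```bash
python3 -m pendant '[[[-0.8,-4.1,0],[0,0,0],9.19],[[-0.8,-4.1,0],[0,0,0],9.19],[[-0.8,-4.2,0],[0,0,0],9.19],[[-0.9,-4.2,0],[0,0,0],9.19],[[0,0,0],[0,0,-6],9.19],[[0,0,0],[0,0,-6.1],9.19],[[0,0,0],[0,0,0],9.19],[[0,0,0],[0,0,0],9.19]]'
python3 - <<'E'
from look import *
p,d,X=look("w2")
for q in ["wide_seat","plate","lip"]:
    for r in ctrl.trace("wrist",q)[:2]:
        m=r["mask"]&(d>0); P=X[m]; print(q,r["conf"],r["position"],m.sum(),np.percentile(P,[2,50,98],axis=0).round(3).tolist())
        np.save("m_"+q,m) if r["conf"]>.3 else 0
E
```

```text
time_s: 3.65
position: [0.4903, -0.0205, 0.4107]
ee_rot: [-0.0, 0.989, -0.148, -0.0]
contact_force: [0.3, -0.7, 0.3]
width: 1.001
finger_force: 0.0
wide_seat 0.68 [195.4, 464.1] 3179 [[0.201, 0.147, 0.008], [0.233, 0.209, 0.01], [0.261, 0.274, 0.02]]
wide_seat 0.59 [303.5, 40.2] 19479 [[0.583, -0.143, 0.008], [0.628, -0.054, 0.055], [0.676, 0.034, 0.106]]
plate 0.69 [306.9, 48.0] 4092 [[0.588, -0.139, 0.061], [0.614, -0.054, 0.096], [0.641, 0.036, 0.107]]
lip 0.57 [305.0, 65.3] 5004 [[0.579, -0.136, 0.058], [0.607, -0.05, 0.06], [0.636, 0.038, 0.061]]
lip 0.2 [303.0, 38.5] 19373 [[0.584, -0.143, 0.008], [0.628, -0.054, 0.055], [0.676, 0.034, 0.106]]
```

View pics/w2.png

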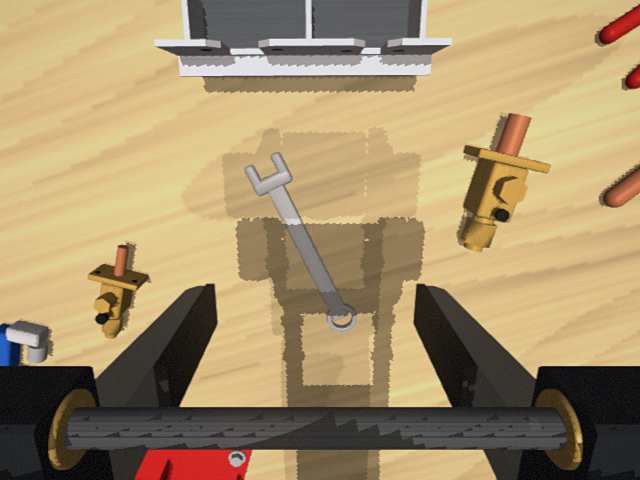

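Wrist view: the grey stand is at the top (300,50). The wide notch is at about (240,50) and the narrow one at about (375,50). The lip runs along row 65.

```bash
cat > stand.py <<'E'
from h import *
import sys
D=np.load(sys.argv[1]);X=D["X"];d=D["d"]
k=(d>0)&(X[...,0]>0.56)&(X[...,0]<0.69)&(X[...,1]>-0.17)&(X[...,1]<0.07)
P=X[k]
top=P[(P[:,2]>0.099)&(P[:,2]<0.112)]; lip=P[(P[:,2]>0.055)&(P[:,2]<0.064)]
ph=np.radians(-16.8)
for name,Q in (("top",top),("lip",lip)):
  for it in range(4):
    u=np.array([np.cos(ph),np.sin(ph)]); n=np.array([-u[1],u[0]]); s=Q[:,:2]@u; l=Q[:,:2]@n
    C=np.array([(b+.0025,np.percentile(s[(l>=b)&(l<b+.005)],5),np.percentile(s[(l>=b)&(l<b+.005)],95)) for b in np.arange(l.min()+.006,l.max()-.01,.005) if ((l>=b)&(l<b+.005)).sum()>5])
    f=np.polyfit(C[:,0],C[:,1],1);r=C[:,1]-np.polyval(f,C[:,0]);g=abs(r)<.002;f=np.polyfit(C[g,0],C[g,1],1)
    if name=="lip": ph-=np.arctan(f[0])
  print(name,"yaw",np.degrees(ph),"slope",np.degrees(f[0]),"front s",np.median(C[g,1]).round(4),"back s",np.median(C[:,2]).round(4),"l",np.percentile(l,[.3,99.7]).round(4),"medz",np.median(Q[:,2]).round(4),len(Q))
u=np.array([np.cos(ph),np.sin(ph)]); n=np.array([-u[1],u[0]])
# plate silhouette in l: plate-height points by z
s=P[:,:2]@u; l=P[:,:2]@n
q=(P[:,2]>0.069)&(P[:,2]<0.112); f0=np.median(C[g,1])+.014; q&=(s>f0-.004)&(s<f0+.009)
h,e=np.histogram(l[q],np.arange(l[q].min(),l[q].max(),.002)); print(h.tolist(),e[0]); print("zmax per bin",[round(float(P[q][(l[q]>=a)&(l[q]<a+.002),2].max(initial=0)*1000)) for a in e[:-1]])
E
python3 stand.py w2.npz; python3 -c "
from h import *
need([0.459,-0.184,0.10],-29.7)"
```

```text
top yaw -16.8 slope 0.005273027697878869 front s 0.6027 back s 0.6065 l [0.0341 0.2232] medz 0.1052 1873
lip yaw -16.87491182705656 slope 6.783724970300247e-09 front s 0.5892 back s 0.6023 l [0.0351 0.2238] medz 0.0595 5881
[44, 44, 45, 48, 43, 46, 43, 48, 43, 48, 43, 45, 44, 46, 44, 49, 49, 42, 43, 77, 0, 0, 0, 0, 0, 0, 0, 24, 34, 39, 43, 42, 42, 42, 42, 43, 48, 46, 41, 42, 44, 45, 41, 41, 53, 44, 44, 44, 43, 45, 44, 45, 47, 46, 45, 45, 43, 48, 40, 41, 40, 36, 11, 0, 0, 0, 0, 0, 0, 0, 0, 0, 0, 0, 62, 45, 44, 50, 44, 46, 46, 49, 43, 43, 46, 44, 45, 43, 48, 43, 43, 43, 40, 44, 41] 0.034398112411315365
zmax per bin [106, 107, 107, 108, 108, 107, 107, 108, 108, 107, 107, 107, 107, 108, 107, 106, 105, 104, 102, 101, 0, 0, 0, 0, 0, 0, 0, 100, 102, 103, 106, 107, 106, 107, 107, 107, 107, 107, 107, 107, 107, 106, 107, 107, 107, 107, 106, 107, 107, 107, 107, 107, 107, 107, 107, 107, 107, 107, 107, 105, 103, 100, 99, 0, 0, 0, 0, 0, 0, 0, 0, 0, 0, 0, 99, 101, 103, 105, 107, 107, 107, 107, 107, 107, 107, 107, 107, 108, 107, 108, 107, 108, 107, 107, 107]
shift cm [ 1.77 16.54 13.97] turn deg [-0.   -0.   12.75]
```

```bash
python3 -m pendant '[[[0.45,4.1,2.5],[0,0,0],9.19],[[0.45,4.1,2.5],[0,0,0],9.19],[[0.45,4.1,2.5],[0,0,0],9.19],[[0.4,4.2,2.5],[0,0,0],9.19],[[0,0,0],[0,0,6.3],9.19],[[0,0,0],[0,0,6.4],9.19],[[0,0,0],[0,0,0],9.19],[[0,0,0],[0,0,0],9.19]]'
python3 - <<'E'
from fit import *
p,d,X=look("w3"); m=ctrl.trace("wrist","large_valve")[0]["mask"]&(d>0)
valve(X,m,[0,0,np.radians(-29.7)])
need([0.459,-0.184,0.026],-29.7)
E
```

```text
time_s: 4.65
position: [0.4592, -0.1834, 0.3108]
ee_rot: [0.0, 0.967, -0.254, 0.0]
contact_force: [0.3, -0.3, 0.7]
width: 0.999
finger_force: 0.0
yaw -29.74741333332598 s range [0.4328 0.5572] flange s [0.5156 0.5202 0.5234]
center [ 0.4604 -0.1845]
center [ 0.4595 -0.184 ]
w [[-0.059, 0.015], [-0.056, 0.013], [-0.053, 0.022], [-0.05, 0.022], [-0.047, 0.021], [-0.044, 0.022], [-0.041, 0.022], [-0.038, 0.022], [-0.035, 0.022], [-0.032, 0.022], [-0.026, 0.027], [-0.023, 0.029], [-0.02, 0.029], [-0.017, 0.028], [-0.014, 0.028], [-0.011, 0.03], [-0.008, 0.031], [-0.005, 0.03], [-0.002, 0.029], [0.001, 0.029], [0.004, 0.029], [0.007, 0.029], [0.01, 0.028], [0.013, 0.027], [0.016, 0.029], [0.019, 0.029], [0.022, 0.029], [0.025, 0.058], [0.028, 0.058], [0.031, 0.058], [0.034, 0.017], [0.037, 0.017], [0.04, 0.017], [0.043, 0.016], [0.046, 0.016], [0.049, 0.016], [0.052, 0.016], [0.055, 0.017], [0.058, 0.017], [0.061, 0.017], [0.064, 0.017], [0.067, 0.015]]
shift cm [1.000e-02 8.000e-02 1.139e+01] turn deg [ 0.   -0.02  0.25]
```

```bash
python3 -m pendant '[[[0.05,0.08,3.5],[0,0,0.3],9.19],[[0,0,3.5],[0,0,0],9.19],[[0,0,2.5],[0,0,0],9.19],[[0,0,1.4],[0,0,0],9.19],[[0,0,0.5],[0,0,0],9.19],[[0,0,0],[0,0,0],9.19],[[0,0,0],[0,0,0],9.19]]'; python3 -m pendant '[[[0,0,0],[0,0,0],6],[[0,0,0],[0,0,0],4],[[0,0,0],[0,0,0],2.8],[[0,0,0],[0,0,0],2],[[0,0,0],[0,0,0],2],[[0,0,0],[0,0,0],2],[[0,0,0],[0,0,0],2],[[0,0,0],[0,0,0],2],[[0,0,0],[0,0,0],2]]'
```

```text
time_s: 5.45
position: [0.46, -0.1847, 0.198]
ee_rot: [0.0, 0.966, -0.258, 0.001]
contact_force: [1.1, 0.3, 0.5]
width: 1.004
finger_force: 0.0
time_s: 6.35
position: [0.4593, -0.1842, 0.1967]
ee_rot: [-0.0, 0.966, -0.258, -0.0]
contact_force: [0.0, -0.2, -1.0]
width: 0.349
finger_force: 30.0
```

```bash
python3 -m pendant '[[[0,0,-1],[0,0,0],2],[[0,0,-2.5],[0,0,0],2],[[0,0,-3.5],[0,0,0],2],[[0,0,-3],[0,0,0],2],[[0,0,-1],[0,0,0],2],[[0,0,0],[0,0,0],2],[[0,0,0],[0,0,0],2],[[0,0,0],[0,0,0],2],[[0,0,0],[0,0,0],2]]'
python3 - <<'E'
from fit import *
p,d,X=look("w4"); T=pose(); m=ctrl.trace("wrist","large_valve")[0]["mask"]&(d>0)
P=(X-T[:3,3])@T[:3,:3]  # tool frame
Q=P[m]; print(m.sum(),np.percentile(Q,[1,50,99],axis=0).round(4).tolist())
u=Q[:,0]
for b in np.arange(-.07,.075,.005):
    k=(u>=b)&(u<b+.005)
    if k.sum()>20: print(round(b,3),k.sum(),np.percentile(Q[k,1],[4,96]).round(4),np.percentile(Q[k,2],[4,50]).round(4))
need([0.5768,0.0039,0.115],-16.87)
E
```

```text
time_s: 7.25
position: [0.4587, -0.1839, 0.3049]
ee_rot: [-0.001, 0.966, -0.258, -0.002]
contact_force: [0.3, 0.5, -4.2]
width: 0.344
finger_force: 30.0
21147 [[-0.0334, -0.0298, 0.1406], [0.0278, 0.0, 0.158], [0.0668, 0.0299, 0.193]]
-0.04 101 [-0.0116  0.0118] [0.1674 0.1692]
-0.035 117 [-0.0106  0.0113] [0.1667 0.1681]
-0.025 361 [-0.0146  0.0147] [0.1566 0.1577]
-0.02 667 [-0.0145  0.0147] [0.1434 0.1574]
-0.015 708 [-0.0147  0.0149] [0.1428 0.1474]
-0.01 265 [-0.015   0.0155] [0.1413 0.1576]
-0.005 741 [-0.0145  0.0148] [0.1405 0.1417]
0.0 987 [-0.0143  0.0145] [0.1405 0.1417]
0.005 1085 [-0.0141  0.0144] [0.1405 0.1417]
0.01 1985 [-0.0129  0.0131] [0.1408 0.1489]
0.015 1346 [-0.0139  0.0141] [0.1418 0.1573]
0.02 1108 [-0.0141  0.0145] [0.1566 0.1579]
0.025 2040 [-0.0287  0.0292] [0.1564 0.1575]
0.03 5400 [-0.0289  0.0293] [0.1569 0.1662]
0.035 570 [-0.0083  0.0087] [0.1674 0.1692]
0.04 597 [-0.0083  0.0087] [0.1673 0.1693]
0.045 612 [-0.0085  0.0086] [0.1674 0.1691]
0.05 639 [-0.0085  0.0085] [0.1674 0.1693]
0.055 626 [-0.008   0.0087] [0.1673 0.1692]
0.06 664 [-0.0082  0.0087] [0.1673 0.1692]
0.065 485 [-0.0079  0.0083] [0.1675 0.1721]
shift cm [  0.86 -22.17   1.97] turn deg [ -0.02   0.11 -13.  ]
```

View pics/w4.png

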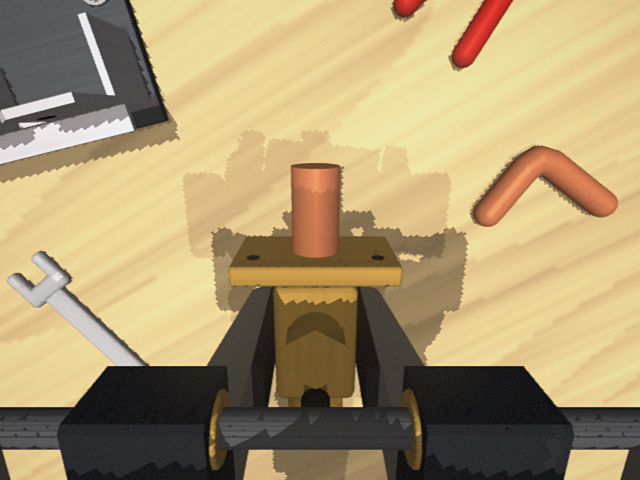

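The valve is held straight, with its stub at (315,210) and flange at (315,270). Its underside is 26 mm below the grasp point and its face 33 mm ahead. Next it goes to a point in front of the wide notch.

```bash
python3 -c "
from h import *
need([0.5378,0.0159,0.0957],-16.87)"
```

```text
shift cm [ -3.12 -21.27   3.9 ] turn deg [ -0.02   0.11 -13.  ]
```

```bash
python3 -m pendant '[[[-0.5,-2.3,0],[0,0,0],2],[[-0.5,-3.8,0],[0,0,0],2],[[-0.6,-3.8,0],[0,0,0],2],[[-0.5,-3.8,0],[0,0,0],2],[[-0.5,-3.8,0],[0,0,0],2],[[-0.5,-3.8,0],[0,0,0],2],[[0,0,0],[0,0,-6.5],2],[[0,0,0],[0,0,-6.5],2],[[0,0,0],[0,0,0],2],[[0,0,0],[0,0,0],2]]'
python3 - <<'E'
from look import *
p,d,X=look("w5")
need([0.5378,0.0159,0.0957],-16.87)
E
python3 stand.py w5.npz
```

```text
time_s: 8.35
position: [0.5384, 0.0158, 0.3063]
ee_rot: [-0.0, 0.989, -0.148, -0.0]
contact_force: [0.5, -0.6, -3.7]
width: 0.346
finger_force: 30.0
shift cm [-0.06 -0.01  3.97] turn deg [ 0.    0.03 -0.15]
top yaw -16.8 slope 0.9696140367528393 front s 0.6028 back s 0.6066 l [0.0342 0.2234] medz 0.1054 3770
lip yaw -16.767281902750863 slope -8.617829035022632e-09 front s 0.5896 back s 0.6022 l [0.0341 0.2228] medz 0.0595 11453
[46, 51, 62, 60, 61, 54, 56, 62, 63, 57, 61, 59, 58, 55, 65, 56, 97, 72, 81, 195, 139, 0, 0, 0, 0, 0, 0, 17, 30, 34, 39, 47, 60, 58, 59, 60, 58, 59, 60, 62, 60, 62, 57, 60, 61, 60, 62, 56, 64, 59, 60, 60, 61, 59, 58, 62, 55, 56, 62, 58, 59, 56, 58, 0, 0, 0, 0, 0, 0, 0, 0, 0, 0, 0, 33, 59, 57, 59, 62, 58, 57, 56, 61, 59, 60, 62, 59, 61, 63, 61, 59, 65, 60, 59, 58] 0.03300223387826011
zmax per bin [107, 107, 107, 107, 107, 108, 108, 107, 108, 107, 107, 108, 107, 107, 107, 107, 107, 105, 104, 102, 99, 0, 0, 0, 0, 0, 0, 99, 101, 103, 105, 107, 107, 107, 108, 107, 107, 107, 107, 107, 107, 108, 107, 107, 107, 107, 107, 107, 108, 107, 107, 107, 107, 107, 107, 107, 107, 107, 107, 106, 104, 101, 100, 0, 0, 0, 0, 0, 0, 0, 0, 0, 0, 0, 98, 100, 103, 104, 107, 107, 107, 107, 107, 107, 108, 108, 107, 107, 108, 107, 108, 107, 107, 107, 107]
```

View pics/w5.png

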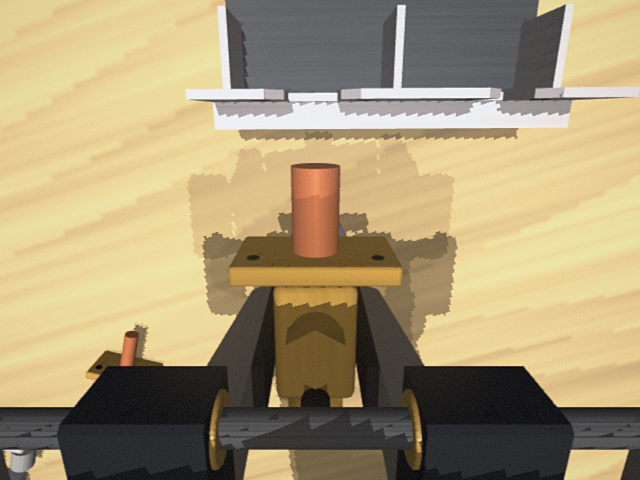

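Wrist view: the stub (315,210) lines up with the wide notch, whose edges are at columns 288 and 342 on row 95. Next: descend to lip height plus 10 mm, then advance.

```bash
python3 -m pendant '[[[-0.05,0,1.5],[0,0,-0.1],2],[[0,0,1.6],[0,0,0],2],[[0,0,0.8],[0,0,0],2],[[1,0,0],[0,0,0],2],[[1.5,0,0],[0,0,0],2],[[1.5,0,0],[0,0,0],2],[[1,0,0],[0,0,0],2],[[0.3,0,0],[0,0,0],2],[[0,0,0],[0,0,0],2],[[0,0,0],[0,0,0],2]]'
python3 - <<'E'
from look import *
p,d,X=look("w6")
need([0.5952,-0.0015,0.0857],-16.87)
E
```

```text
time_s: 9.4
position: [0.5884, 0.0008, 0.2676]
ee_rot: [-0.0, 0.989, -0.146, -0.0]
contact_force: [0.0, -0.5, -3.0]
width: 0.343
finger_force: 30.0
shift cm [0.73 0.03 1.09] turn deg [0.   0.04 0.1 ]
```

View pics/w6.png

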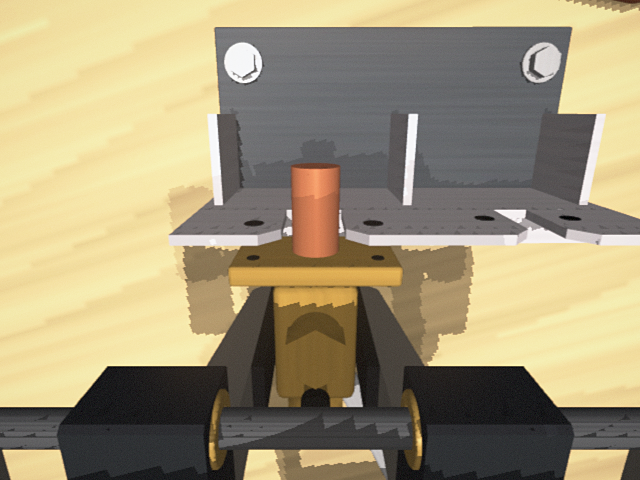

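The stub is inside the wide notch, centred (stub columns 291–339 against notch 287–342). Now I lower it gently.

```bash
python3 -m pendant '[[[0.3,0,0.3],[0,0,0],2],[[0,0,0.3],[0,0,0],2],[[0,0,0.2],[0,0,0],2],[[0,0,0.1],[0,0,0],2],[[0,0,0],[0,0,0],2],[[0,0,0],[0,0,0],2]]'; python3 -m pendant '[[[0,0,0.05],[0,0,0],2],[[0,0,0.05],[0,0,0],2],[[0,0,0],[0,0,0],2]]';  python3 -c "
from h import *
need([0.5952,-0.0015,0.0857],-16.87)"
```

```text
time_s: 10.05
position: [0.5916, -0.0002, 0.2587]
ee_rot: [-0.0, 0.989, -0.146, 0.0]
contact_force: [-0.1, -0.5, -4.7]
width: 0.347
finger_force: 30.0
time_s: 10.35
position: [0.5916, -0.0001, 0.2577]
ee_rot: [-0.0, 0.989, -0.146, -0.0]
contact_force: [-0.0, 0.2, -3.5]
width: 0.347
finger_force: 30.0
shift cm [0.39 0.03 0.1 ] turn deg [-0.    0.01  0.1 ]
```

```bash
for i in 1; do python3 -m pendant '[[[0,0,0.05],[0,0,0],2],[[0,0,0],[0,0,0],2]]'; done; python3 -m pendant '[[[0,0,0.05],[0,0,0],2],[[0,0,0],[0,0,0],2]]'
```

```text
time_s: 10.55
position: [0.5916, -0.0001, 0.2571]
ee_rot: [0.0, 0.989, -0.146, -0.0]
contact_force: [-0.3, -0.7, -3.8]
width: 0.348
finger_force: 30.0
time_s: 10.75
position: [0.5916, -0.0001, 0.2567]
ee_rot: [-0.0, 0.989, -0.146, 0.0]
contact_force: [-0.1, -0.2, -4.2]
width: 0.347
finger_force: 30.0
```

```bash
for i in 1; do python3 -m pendant '[[[0,0,0.05],[0,0,0],2],[[0,0,0],[0,0,0],2]]'; done; python3 -m pendant '[[[0,0,0.05],[0,0,0],2],[[0,0,0],[0,0,0],2]]';python3 -m pendant '[[[0,0,0.03],[0,0,0],2],[[0,0,0],[0,0,0],2]]'
```

```text
time_s: 10.95
position: [0.5918, -0.0002, 0.2567]
ee_rot: [0.0, 0.989, -0.146, 0.0]
contact_force: [-0.8, -0.6, -1.2]
width: 0.347
finger_force: 30.0
time_s: 11.15
position: [0.592, -0.0002, 0.2566]
ee_rot: [0.0, 0.989, -0.146, 0.001]
contact_force: [-0.8, 0.0, 3.7]
width: 0.348
finger_force: 30.0
time_s: 11.35
position: [0.5921, -0.0002, 0.2566]
ee_rot: [0.0, 0.989, -0.146, 0.001]
contact_force: [-2.8, 0.2, 4.9]
width: 0.346
finger_force: 30.0
```

```bash
python3 -m pendant '[[[0,0,-0.03],[0,0,0],2],[[0,0,0],[0,0,0],2],[[0,0,0],[0,0,0],2]]'; python3 -m pendant '[[[0.05,0,0],[0,0,0],2],[[0.05,0,0],[0,0,0],2],[[0.05,0,0],[0,0,0],2],[[0.05,0,0],[0,0,0],2],[[0,0,0],[0,0,0],2]]'
```

```text
time_s: 11.65
position: [0.5921, -0.0002, 0.2566]
ee_rot: [0.0, 0.989, -0.146, 0.001]
contact_force: [-2.2, 0.5, 6.9]
width: 0.346
finger_force: 30.0
time_s: 12.15
position: [0.5939, -0.0008, 0.2566]
ee_rot: [-0.0, 0.989, -0.146, 0.001]
contact_force: [-2.5, 0.0, 6.1]
width: 0.348
finger_force: 30.0
```

```bash
python3 -m pendant '[[[0.05,0,0],[0,0,0],2],[[0,0,0],[0,0,0],2]]'; python3 -c "
from h import *
s=ctrl.state();print(s['contact_force'],s['ft_torque']);need([0.5952,-0.0015,0.0857],-16.87)"
```

```text
time_s: 12.35
position: [0.5943, -0.0009, 0.2566]
ee_rot: [-0.0, 0.989, -0.146, 0.001]
contact_force: [-2.5, 0.5, 6.7]
width: 0.346
finger_force: 30.0
[-2.47075278  0.538896    6.65021896] [ 0.11669641  0.28725809 -0.0302204 ]
shift cm [ 0.1   0.03 -0.01] turn deg [-0.01 -0.06  0.1 ]
```

```bash
python3 -m pendant '[[[0,0,-0.04],[0,0,0],2],[[0,0,0],[0,0,0],2],[[0,0,0],[0,0,0],2]]';python3 -m pendant '[[[0.05,0,0],[0,0,0],2],[[0,0,0],[0,0,0],2]]'
```

```text
time_s: 12.65
position: [0.5943, -0.0009, 0.2566]
ee_rot: [-0.0, 0.989, -0.146, 0.001]
contact_force: [0.4, 0.9, 4.8]
width: 0.348
finger_force: 30.0
time_s: 12.85
position: [0.5946, -0.001, 0.2566]
ee_rot: [-0.0, 0.989, -0.146, 0.0]
contact_force: [-2.4, 1.0, 6.3]
width: 0.344
finger_force: 30.0
```

```bash
python3 -m pendant '[[[0,0,-0.04],[0,0,0],2],[[0,0,0],[0,0,0],2],[[0,0,0],[0,0,0],2]]';python3 -m pendant '[[[0.05,0,0],[0,0,0],2],[[0,0,0],[0,0,0],2]]';python3 -m pendant '[[[0.03,0,0],[0,0,0],2],[[0,0,0],[0,0,0],2]]'
```

```text
time_s: 13.15
position: [0.5946, -0.001, 0.2566]
ee_rot: [-0.0, 0.989, -0.146, 0.0]
contact_force: [-0.4, 1.6, 4.4]
width: 0.344
finger_force: 30.0
time_s: 13.35
position: [0.5949, -0.0011, 0.2567]
ee_rot: [-0.0, 0.989, -0.146, -0.0]
contact_force: [-2.0, 1.3, 5.5]
width: 0.343
finger_force: 30.0
time_s: 13.55
position: [0.595, -0.0011, 0.2566]
ee_rot: [-0.0, 0.989, -0.146, -0.001]
contact_force: [-3.2, 1.3, 6.8]
width: 0.346
finger_force: 30.0
```

```bash
python3 -m pendant '[[[0.03,0,-0.03],[0,0,0],2],[[0,0,0],[0,0,0],2]]';python3 -m pendant '[[[0.03,0,0],[0,0,0],2],[[0,0,0],[0,0,0],2]]';python3 -m pendant '[[[0.03,0,-0.03],[0,0,0],2],[[0,0,0],[0,0,0],2]]'; python3 -c "
from h import *
s=ctrl.state();print(s['contact_force'],s['ft_torque']);need([0.5952,-0.0015,0.0857],-16.87)"
```

```text
time_s: 13.75
position: [0.5951, -0.0011, 0.2567]
ee_rot: [-0.0, 0.989, -0.146, -0.001]
contact_force: [-4.0, 2.1, 6.1]
width: 0.343
finger_force: 30.0
time_s: 13.95
position: [0.5953, -0.0012, 0.2567]
ee_rot: [-0.0, 0.989, -0.146, -0.001]
contact_force: [-6.1, 2.2, 7.5]
width: 0.346
finger_force: 30.0
time_s: 14.15
position: [0.5954, -0.0012, 0.2567]
ee_rot: [-0.0, 0.989, -0.146, -0.002]
contact_force: [-5.3, 2.0, 6.3]
width: 0.346
finger_force: 30.0
[-5.25695363  1.95204791  6.27929784] [0.32095302 0.4835743  0.0133442 ]
shift cm [-0.01  0.03 -0.  ] turn deg [0.01 0.19 0.12]
```

```bash
python3 -m pendant '[[[0.03,0,-0.03],[0,0,0],2],[[0.03,0,0],[0,0,0],2],[[0,0,0],[0,0,0],2]]';python3 -m pendant '[[[0.03,0,-0.02],[0,0,0],2],[[0,0,0],[0,0,0],2],[[0,0,0],[0,0,0],2]]';python3 - <<'E'
from look import *
F=[]
for i in range(4):
    ctrl.read_camera("wrist"); s=ctrl.state(); F.append(np.r_[s['contact_force'],s['ft_torque']])
F=np.mean(F,0); print(F.round(2), "push",-F[0]*.957+F[1]*.29); need([0.5952,-0.0015,0.0857],-16.87)
E
```

```text
time_s: 14.45
position: [0.5957, -0.0013, 0.2567]
ee_rot: [-0.0, 0.989, -0.146, -0.002]
contact_force: [-4.9, 3.1, 6.3]
width: 0.346
finger_force: 30.0
time_s: 14.75
position: [0.5958, -0.0013, 0.2567]
ee_rot: [-0.0, 0.989, -0.146, -0.003]
contact_force: [-5.9, 2.5, 6.1]
width: 0.347
finger_force: 30.0
[-6.57  2.1   5.68  0.4   0.8   0.03] push 6.897854169778799
shift cm [-0.05  0.03 -0.  ] turn deg [0.02 0.31 0.12]
```

```bash
cat > f.py <<'E'
from look import *
F=[]
for i in range(4):
    ctrl.read_camera("wrist"); s=ctrl.state(); F.append(np.r_[s['contact_force'],s['ft_torque']])
F=np.array(F); print(F.mean(0).round(2), "push",(-F[:,0]*.957+F[:,1]*.29).round(1),"t",s["time_s"]); need([0.5952,-0.0015,0.0857],-16.87)
E
python3 -m pendant '[[[0.05,0,-0.02],[0,0,0],2],[[0,0,0],[0,0,0],2]]'; python3 -m pendant '[[[0.05,0,-0.02],[0,0,0],2],[[0,0,0],[0,0,0],2]]'; python3 f.py
```

```text
time_s: 15.15
position: [0.596, -0.0014, 0.2567]
ee_rot: [-0.0, 0.989, -0.146, -0.003]
contact_force: [-6.7, 2.5, 6.3]
width: 0.349
finger_force: 30.0
time_s: 15.35
position: [0.5962, -0.0014, 0.2567]
ee_rot: [-0.0, 0.989, -0.146, -0.004]
contact_force: [-7.1, 2.7, 5.9]
width: 0.346
finger_force: 30.0
[-8.66  2.38  6.41  0.51  1.17  0.03] push [8.7 8.9 9.7 8.6] t 15.55
shift cm [-0.09  0.04 -0.01] turn deg [0.02 0.45 0.12]
```

```bash
python3 -m pendant '[[[0,0,0],[0,0.15,0],2],[[0,0,-0.02],[0,0,0],2],[[0,0,0],[0,0,0],2]]'; python3 f.py
```

```text
time_s: 15.85
position: [0.596, -0.0013, 0.2566]
ee_rot: [-0.0, 0.989, -0.146, -0.003]
contact_force: [-8.3, 2.4, 6.4]
width: 0.345
finger_force: 30.0
[-9.26  3.08  6.42  0.58  1.42 -0.01] push [ 9.8  9.1 10.5  9.6] t 16.05
shift cm [-0.07  0.04 -0.01] turn deg [0.03 0.36 0.12]
```

```bash
python3 -m pendant '[[[0,0,-0.04],[0,0.15,0],2],[[0.03,0,-0.02],[0,0.1,0],2],[[0,0,0],[0,0,0],2]]'; python3 f.py
```

```text
time_s: 16.35
position: [0.5957, -0.0012, 0.2566]
ee_rot: [-0.0, 0.989, -0.146, -0.002]
contact_force: [-11.1, 2.5, 6.2]
width: 0.348
finger_force: 30.0
[-10.09   2.93   6.25   0.7    1.82   0.02] push [10.7 10.4  9.7 11.2] t 16.55
shift cm [-0.04  0.04 -0.01] turn deg [0.03 0.25 0.12]
```

```bash
python3 -m pendant '[[[0,0,-0.05],[0,0,0],2],[[0,0,-0.04],[0,0.1,0],2],[[0.03,0,0],[0,0.1,0],2],[[0,0,0],[0,0,0],2]]'; python3 f.py
```

```text
time_s: 16.95
position: [0.5955, -0.0012, 0.2566]
ee_rot: [0.0, 0.989, -0.146, -0.002]
contact_force: [-10.5, 4.1, 4.3]
width: 0.35
finger_force: 30.0
[-1.089e+01  3.500e+00  2.880e+00  7.200e-01  1.920e+00  1.000e-02] push [11.3 11.5 11.  12. ] t 17.15
shift cm [-0.02  0.04 -0.01] turn deg [0.04 0.18 0.13]
```

```bash
python3 -m pendant '[[[0.03,0,-0.03],[0,0.1,0],2],[[0.02,0,0],[0,0.1,0],2],[[0,0,0],[0,0,0],2],[[0,0,0],[0,0,0],2],[[0,0,0],[0,0,0],2]]'; python3 f.py
python3 - <<'E'
from look import *
p,d,X=look("w7"); print(ctrl.state()["finger_force"])
E
```

```text
time_s: 17.65
position: [0.5954, -0.0011, 0.2566]
ee_rot: [0.0, 0.989, -0.146, -0.001]
contact_force: [-15.2, 4.1, 4.4]
width: 0.345
finger_force: 30.0
[-13.28   4.35   4.56   0.91   2.44   0.  ] push [13.6 14.6 13.4 14.2] t 17.85
shift cm [-0.    0.04 -0.01] turn deg [0.05 0.13 0.13]
30.0012668967247
```

View pics/w7.png

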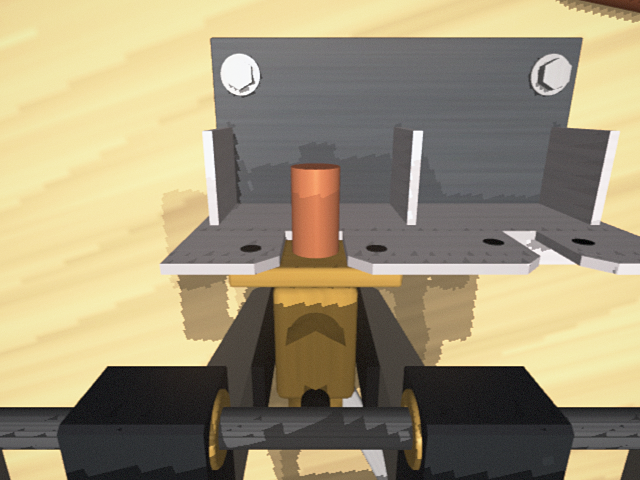

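The flange is flush against the plate and the stub is centred in the wide notch at (315,210). The valve has not shifted in the grip. The push is about 12–14 N and steady, so I'm handing the job in.

```bash
python3 -c "
from plant import ctrl
print(ctrl.job_done()); s=ctrl.state(); print(s['time_s'],s['contact_force'],s['finger_force'])"
```

```text
the job is handed in; nothing more can be done
None
the job is handed in; nothing more can be done
```

The larger valve is on the lip with its stub centred in the wide notch. It is still gripped at 30 N and pressed on the plate with about 12–14 N, and the job was handed in at about 18 s with no verdict returned.

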